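# Change over the find trays on the glass conservator's bench

## Robot

A 6-joint arm with a two-finger parallel gripper is mounted at the origin on the work surface. World frame = base frame: x ahead of the robot, y to its left, z up, the work surface at z = 0. Lengths are in m, angles in rad, forces in N, time in s.
With the tool pointing down it reaches from about 0.425 to 0.95 m from the base axis. Payload 14.7 kg.
Tool frame: the origin (TCP) lies midway between the tips of the shut fingers; the grasp point (between the pads) lies 19 mm behind it; z points along the fingers, y is the direction in which the jaws open and shut (so a half turn about z gives the same grasp; the last joint's range is limited). The gripper opens to 85 mm and grips with 20 to 120 N. Pads are 22 mm wide; open, the fingers measure 114 mm over their backs; the gripper's body (76 mm by 85 mm) begins 54 mm behind the grasp point. The pads swing forward as they close: fully open they stand 13 mm farther back than shut.
Start: joints at [-1.314, 0.48, 1.596, -0, 1.065, -0.047], TCP at [0.194, -0.62, 0.231] pointing down, gripper open.
Joint ranges: [-2.75, 2.75], [-0.82, 2.05], [0.23, 2.67], [-1.56, 4.7], [0.09, 2.69], [-2.92, 2.92]. Speed limits (rad/s): [1.89, 1.89, 2.39, 3.01, 3.01, 3.01].

## Interface

Orientations are given as a rotation vector (axis times angle).
In Python, from bench import ctrl gives the robot as it stands.
- The arm moves only by the tool jog_arm, never from a script. Its argument "moves" is a list of rows, each a list of 6 numbers: the shift along the tool's x, y, z in mm, then the turn, a rotation vector about the tool's x, y, z in degrees. A call has 1 to 10 rows; each row is the pose to reach, as a shift and turn from the pose commanded when the call began, along the tool's axes at that moment; what a row does not reach only later rows make up. A row lasts 1/10 s, in which the tool goes at most 50 mm and 8.59 degrees, less where a joint would pass 70% of its speed; a pose out of reach is approached as far as the arm can. A call with a gripper value outside its range is refused whole. "jaw" is the opening, from -1 (shut) to 1 (fully open), set as the call begins (left out, the last holds). The fingers move at their own pace and stop on an object; "grip_force" is the grip in N (left out, the last holds). Time passes only in rows, so rows that repeat a pose let the fingers close. It gives the time, the measured TCP pose, the force and the opening at its end, in the units of the state.
- ctrl.sense(): the state, without advancing time (a new reading comes with each control period).
- ctrl.read_camera(name): name is "scene" or "top" or "wrist"; returns the picture (480x640x3 uint8, red, green, blue); there is no depth.
- ctrl.camera_info(name): a dict with "fx", "fy", "cx", "cy" (pixels), "rvec" (rotation vector, rad) and "tvec" (3), from world to camera coordinates, as OpenCV has them; the wrist camera has in their place "mount" (4x4, takes a point from camera to tool coordinates, whose origin is the TCP and whose axes are the flange's). Camera axes: x right, y down, z forward; pixel columns grow to the right and rows downward; lengths in m; the calibration is good to about 2 mm. A picture is of the moment at which its call begins: read the wrist's pose just before it. camera_info takes no time and is no camera call.
- ctrl.sign_off(): hands the job in, once; it reports no verdict.
The state is a dict: "time": time; "joint_pos": joint angles; "dq": joint speeds; "effort": joint torques, N m; "position": TCP position; "tcp_rot": TCP orientation; "ft_force": force on the tool from outside, world axes, zero at the start; "moment": the same for the moment, N m; "gripper_width": finger opening in m.
Only numpy, scipy, OpenCV 4.12 (cv2) and the standard library are available. Lean on these libraries where they do the work, as an engineer would, in place of code of your own. Each camera call takes 0.05 s, during which the arm holds its last target.

## Task

Change over the working tray: first push the tray that has been left open fully home into its case, then hook a fingertip behind the lip of the tray in which the stemmed goblet stands and draw it fully out to its stop. Draw it smoothly so that the goblet stays upright, do not pinch that tray's lip between the fingers, do not touch or lift the goblet or what lies in the trays, and leave the third tray shut and everything else on the bench where it is.

Things in the scene. Friction and masses are not known exactly. Their poses are not given: they have to be found in the camera images.
- case_a: fixed tray case whose tray has been left standing open (a shallow glass dish, 56 mm wide, 14 high, lies in it). Origin: centre of its underside on the bench. Its own -x is the front, where the tray comes out; turned a little about z. Case 170 (x) by 120 (y) by 79 mm high: white sides and back 75 high, open at the top and front, with a 10 mm wide aluminium bar across the top (75 to 79 mm up) at the front and at the rear; the front edge is at own x = -85 mm.
- tray_a (a joint): slide of the aluminium tray in case_a, in m: 0 = fully home, 0.110 = drawn fully out against its stop, growing towards the case's own -x. Stays where left; friction about 2 N plus 8 N per m/s. Floor of the tray 12 to 16 mm above the bench; behind the lip the floor is bare and open at both sides for 60 mm, up to a low cross wall 38 mm high (level with the case front when shut); then comes the compartment.
- lip_a_top (a point): middle of the top edge of the upright lip at the front end of the tray of case_a, 58 mm above the bench; moves with the tray (own x = -148 mm in the case when shut). The lip (aluminium, with a wooden facing on its front) is 100 mm wide (case y), its inner (rear) face 3 mm behind this point, its front face 7 mm ahead of it; it rises 42 mm above the tray floor.
- case_b: fixed tray case whose tray, nearly or quite shut, carries the stemmed glass goblet. Origin: centre of its underside on the bench. Its own -x is the front, where the tray comes out; turned a little about z. Case 170 (x) by 120 (y) by 79 mm high: white sides and back 75 high, open at the top and front, with a 10 mm wide aluminium bar across the top (75 to 79 mm up) at the front and at the rear; the front edge is at own x = -85 mm.
- tray_b (a joint): slide of the aluminium tray in case_b, in m: 0 = fully home, 0.110 = drawn fully out against its stop, growing towards the case's own -x. Stays where left; friction about 2 N plus 8 N per m/s. Floor of the tray 12 to 16 mm above the bench; behind the lip the floor is bare and open at both sides for 60 mm, up to a low cross wall 38 mm high (level with the case front when shut); then comes the compartment.
- lip_b_top (a point): middle of the top edge of the upright lip at the front end of the tray of case_b, 58 mm above the bench; moves with the tray (own x = -148 mm in the case when shut). The lip (aluminium, with a wooden facing on its front) is 100 mm wide (case y), its inner (rear) face 3 mm behind this point, its front face 7 mm ahead of it; it rises 42 mm above the tray floor.
- case_c: fixed tray case whose tray is shut and carries only flat glass sherds; it stays shut. Origin: centre of its underside on the bench. Its own -x is the front, where the tray comes out; turned a little about z. Case 170 (x) by 120 (y) by 79 mm high: white sides and back 75 high, open at the top and front, with a 10 mm wide aluminium bar across the top (75 to 79 mm up) at the front and at the rear; the front edge is at own x = -85 mm.
- tray_c (a joint): slide of the aluminium tray in case_c, in m: 0 = fully home, 0.110 = drawn fully out against its stop, growing towards the case's own -x. Stays where left; friction about 2 N plus 8 N per m/s. Floor of the tray 12 to 16 mm above the bench; behind the lip the floor is bare and open at both sides for 60 mm, up to a low cross wall 38 mm high (level with the case front when shut); then comes the compartment.
- lip_c_top (a point): middle of the top edge of the upright lip at the front end of the tray of case_c, 58 mm above the bench; moves with the tray (own x = -148 mm in the case when shut). The lip (aluminium, with a wooden facing on its front) is 100 mm wide (case y), its inner (rear) face 3 mm behind this point, its front face 7 mm ahead of it; it rises 42 mm above the tray floor.
- goblet: small stemmed goblet of green glass standing loose in the tray of case_b, 40 mm across, 54 mm high, 60 g; origin at the centre of its foot, z up through the bowl. Not to be touched.
- dish: shallow green glass dish lying loose in the tray of case_a, 56 mm wide, 14 mm high; bystander, to be left alone.
- sherds: flat green glass sherds, one loose piece about 60 by 45 mm, 6 mm thick, in the tray of case_c; bystander, to be left alone.
- vial0: amber vial, 22 mm across, 60 mm high, standing between two cases; bystander, to be left alone.
- vial1: clear vial, 22 mm across, 50 mm high, standing between two cases; bystander, to be left alone.
- spatula: steel spatula about 170 mm long lying on the right side of the bench; bystander, to be left alone.
- brush: brush about 170 mm long lying on the left side of the bench; bystander, to be left alone.
- jar: clear glass jar with a black lid, 72 mm across, 100 mm high, on the right side; bystander, to be left alone.
- bowl: white bowl, 90 mm across, 40 mm high, on the left side; bystander, to be left alone.

How it is judged:
On the way, in this order (a step that is already met when the one before it is completed fails the run):
1. the tray left open is pushed fully home, the goblet's tray not yet drawn out (value of joint tray_a below 0.008 m and value of joint tray_b below 0.03 m), for 0.1 s.
2. the goblet's tray is on its way out with a fingertip against the inside of its lip (value of joint tray_b above 0.03 m and contact force between the fingers and tray_b_c5 above 0.3 N), for 0.1 s.
3. the goblet's tray is fully out (value of joint tray_b above 0.102 m), for 0.1 s.
At the end, for the whole second after the job is handed in: The tray that stood open is home within 8 mm, the goblet's tray is out within 8 mm of its 110 mm stop, the third tray is shut within 8 mm, and the goblet stands upright (within 0.2 rad) and still on the floor of its tray (value of joint each of tray_a, tray_c below 0.008 m and value of joint tray_b above 0.102 m and angle between goblet's own z axis and vertical below 0.2 rad and linear speed of goblet below 0.02 m/s and z of goblet in the frame of case_b below 0.022 m); the robot touches nothing.
It fails at once if the goblet is tipped over (angle between goblet's own z axis and vertical above 0.5 rad).
It fails at once if the goblet, the dish or the sherds are touched by the robot, or lifted (contact force between any of the fingers, the arm and goblet above 0.3 N or contact force between any of the fingers, the arm and dish above 0.3 N or contact force between any of the fingers, the arm and sherds above 0.3 N or height (world z) of any of goblet, dish, sherds above 0.04 m).
It fails at once if the lip of the goblet's tray is pinched between the fingers (contact force between the fingers and tray_b_c5 above 1.5 N and contact force between the fingers and tray_b_c6 above 1.5 N).
It fails at once if the third tray is pulled open (value of joint tray_c above 0.02 m).
It fails at once if something standing or lying on the bench is displaced by more than 25 mm (distance of any of vial0, vial1, spatula, brush, jar, bowl from where it was at the start of the episode above 0.025 m).
It also fails if it takes over 40 s, if anything falls off the work surface, if the arm or the gripper's body presses on something with over 40 N, if the wrist force passes 120 N, or if a joint passes its speed limit or range.

## Working session

There is one attempt and no reset: what is moved stays moved. The work goes in short steps, Python scripts to look and compute and a tool call to move; the robot and the scene stay as the last step left them, time stands still between calls to the robot, and variables do not carry over. Pictures are saved under pics/ and viewed, and the job is handed in when it is done.

Besides the shell and the picture viewer there is one more tool, called after "Emit:" by a JSON object that holds its "method" and its "body". jog_arm: Moves the arm, as the interface text tells. Its arguments: {"type":"object","properties":{"moves":{"type":"array"},"jaw":{"type":"number"},"grip_force":{"type":"number"}},"required":["moves"]}

```bash
mkdir -p pics
python3 - <<'E'
from bench import ctrl
import cv2
print(ctrl.sense())
for n in ["scene","top"]:
    im=ctrl.read_camera(n); cv2.imwrite(f"pics/{n}0.png",im[:,:,::-1]); print(n,ctrl.camera_info(n))
print(ctrl.camera_info("wrist"))
E
```

```text
{'time': 0.0, 'joint_pos': array([-1.31359075e+00,  4.80889184e-01,  1.59689006e+00, -3.99711492e-05,
        1.06509835e+00, -4.66084717e-02]), 'dq': array([ 1.35357965e-03, -1.28558293e-03, -1.53888295e-05,  4.19100370e-04,
       -9.51194633e-04,  7.23310202e-04]), 'effort': array([ 1.30304172e-03, -9.50655842e+01, -4.30185735e+01,  4.51628853e-05,
        1.24181414e-02, -7.71974373e-05]), 'position': array([ 0.19434828, -0.61981566,  0.23062915]), 'tcp_rot': array([-3.10415091e+00, -4.75233974e-01,  2.66637035e-04]), 'ft_force': array([-0.21738374, -0.83854555,  0.18733228]), 'moment': array([-0.03530661, -0.01788942,  0.01917255]), 'gripper_width': 0.08536318688751784}
scene {'fx': 433.1557472867918, 'fy': 433.1557472867918, 'cx': 317.85437966215625, 'cy': 239.6407568360317, 'rvec': array([ 1.5856075 ,  2.12807828, -0.71336655]), 'tvec': array([ 0.18208452, -0.39772132,  1.25923141])}
top {'fx': 561.8138054636885, 'fy': 561.8138054636885, 'cx': 324.9783762291191, 'cy': 244.85196156686504, 'rvec': array([ 2.14815759, -2.13989457,  0.13301802]), 'tvec': array([-0.00450732,  0.61038689,  1.37708406])}
{'fx': 372.74564873378915, 'fy': 372.74564873378915, 'cx': 318.9184678448926, 'cy': 242.5592147636875, 'mount': array([[-1.87699279e-03, -9.59089529e-01, -2.83096719e-01,
         7.16219847e-02],
       [ 9.99998167e-01, -1.90714039e-03, -1.69097589e-04,
         1.30896155e-03],
       [-3.77725461e-04, -2.83096518e-01,  9.59091351e-01,
        -1.41320665e-01],
       [ 0.00000000e+00,  0.00000000e+00,  0.00000000e+00,
         1.00000000e+00]])}
```

View pics/top0.png

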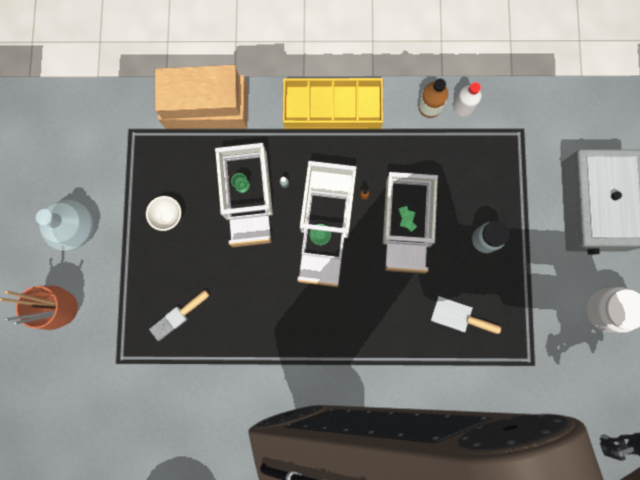

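View pics/scene0.png

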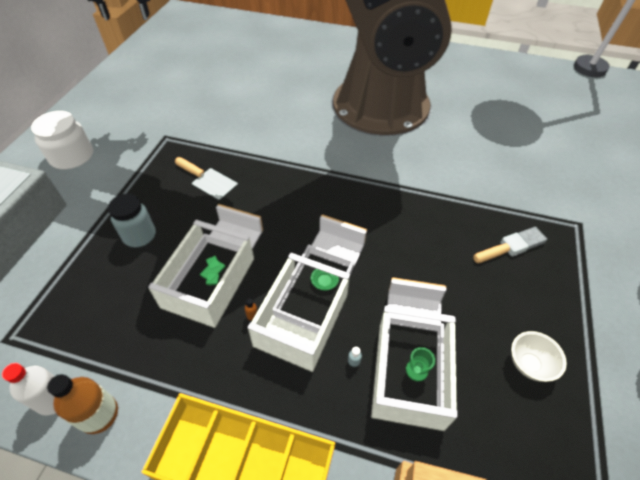

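The middle case, with the dish at (320,235) in the top view, is A with its tray part open. The left case (goblet at 240,182) is B, and the right case (sherds at 408,218) is C. Next I'll zoom in for the corners.

Run:
```python
import cv2
im=cv2.imread("pics/top0.png")
a=cv2.resize(im[135:295,205:365],(600,600),interpolation=cv2.INTER_CUBIC)
cv2.imwrite("pics/topz.png",a)
s=cv2.imread("pics/scene0.png")
cv2.imwrite("pics/scenez.png",cv2.resize(s[205:435,240:470],(600,600),interpolation=cv2.INTER_CUBIC))
```

```text
(no output)
```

View pics/topz.png

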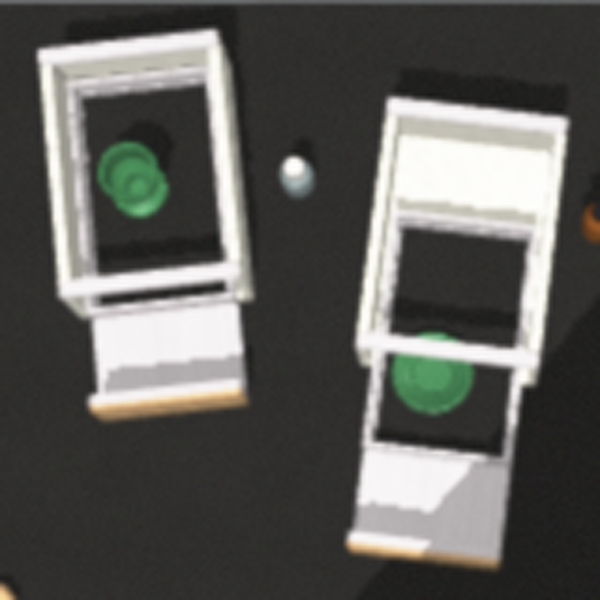

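View pics/scenez.png

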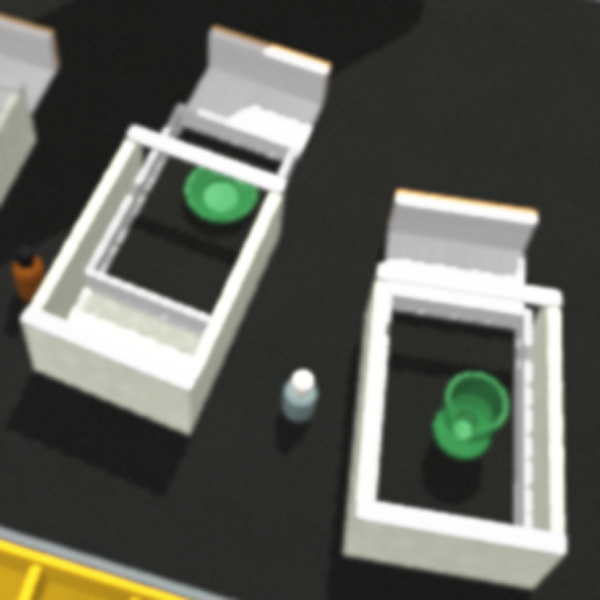

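```bash
cat > h.py <<'E'
import numpy as np, cv2
from bench import ctrl
def ray(n,uv,z,info=None):
    i=ctrl.camera_info(n) if n!="wrist" else None
    R=cv2.Rodrigues(i["rvec"])[0]; t=i["tvec"]
    d=R.T@np.array([(uv[0]-i["cx"])/i["fx"],(uv[1]-i["cy"])/i["fy"],1]); o=-R.T@t
    return o+d*(z-o[2])/d[2]
E
python3 - <<'E'
from h import *
def zt(p): return (p[0]/3.75+205,p[1]/3.75+135)
def zs(p): return (p[0]*230/600+240,p[1]*230/600+205)
P={"t":{"Brl":((40,50),.079),"Brr":((217,30),.079),"Bfl":((62,300),.079),"Bfr":((240,285),.079),
"Bll":((90,402),.058),"Blr":((246,388),.058),
"Arl":((390,98),.079),"Arr":((567,118),.079),"Afl":((358,356),.079),"Afr":((536,368),.079),"All":((348,540),.058),"Alr":((500,556),.058)},
"s":{"Brl":((566,550),.079),"Brr":((362,512),.079),"Bfl":((560,291),.079),"Bfr":((380,265),.079),
"Bll":((537,212),.058),"Blr":((397,190),.058),
"Arl":((190,385),.079),"Arr":((25,318),.079),"Afl":((283,185),.079),"Afr":((132,127),.079),"All":((330,65),.058),"Alr":((212,28),.058)}}
for k in P["t"]:
    a=ray("top",zt(P["t"][k][0]),P["t"][k][1]);b=ray("scene",zs(P["s"][k][0]),P["s"][k][1])
    print(k,(a*1000).round(0)[:2],(b*1000).round(0)[:2])
def rt(k): return ray("top",zt(P["t"][k][0]),P["t"][k][1])
E
```

```text
Brl [851. 275.] [851. 279.]
Brr [865. 155.] [864. 162.]
Bfl [679. 255.] [684. 259.]
Bfr [690. 137.] [699. 141.]
Bll [614. 238.] [612. 241.]
Blr [624. 134.] [623. 141.]
Arl [817.  38.] [818.  42.]
Arr [804. -80.] [805. -74.]
Afl [642.  58.] [656.  62.]
Afr [635. -59.] [639. -56.]
All [523.  65.] [522.  69.]
Alr [512. -36.] [513. -32.]
```

```bash
cat >> h.py <<'E'
from scipy.spatial.transform import Rotation as Ro
def rel(targets):
    s=ctrl.sense(); R=Ro.from_rotvec(s["tcp_rot"]); p=s["position"]
    print("now",(p*1000).round(1),"yaw",np.degrees(np.arctan2(*R.as_matrix()[1::-1,0])).round(2),"F",s["ft_force"].round(1),"t",round(s["time"],2),"w",s["gripper_width"].round(4))
    for x,y,z,yaw in targets:
        Rt=Ro.from_euler("z",yaw,degrees=True)*Ro.from_rotvec([np.pi,0,0])
        print((R.inv().apply(np.array([x,y,z])-p*1000)).round(1),np.degrees((R.inv()*Rt).as_rotvec()).round(2))
E
python3 -c "
from h import *
rel([(400,-300,200,10),(475,20,150,-6.4)])"
```

```text
Traceback (most recent call last):
  File "h.py", line 11, in rel
    print("now",(p*1000).round(1),"yaw",np.degrees(np.arctan2(*R.as_matrix()[1::-1,0])).round(2),"F",s["ft_force"].round(1),"t",round(s["time"],2),"w",s["gripper_width"].round(4))
                                                                                                                                                       ^^^^^^^^^^^^^^^^^^^^^^^^
AttributeError: 'float' object has no attribute 'round'
```

```bash
sed -i 's/s\["gripper_width"\].round(4)/round(s["gripper_width"],4)/' h.py
python3 -c "
from h import *
rel([(400,-300,200,10),(475,20,150,-6.4)])"
```

```text
now [ 194.4 -619.9  230.7] yaw 17.41 F [ 0.5 -0.3  0. ] t 0.1 w 0.0853
[ 291.9 -243.7   31. ] [-0.06  0.    7.41]
[ 459.2 -526.5   81.3] [-6.000e-02  1.000e-02  2.381e+01]
```

Emit:
{"method": "jog_arm", "body": {"moves": [[36, -30, 4, 0, 0, 1], [73, -61, 8, 0, 0, 2], [109, -91, 12, 0, 0, 3], [146, -122, 16, 0, 0, 4], [182, -152, 20, 0, 0, 5], [219, -183, 24, 0, 0, 6], [256, -213, 28, 0, 0, 7], [292, -244, 31, 0, 0, 7.4], [292, -244, 31, 0, 0, 7.4], [292, -244, 31, 0, 0, 7.4]], "jaw": -1, "grip_force": 30}}

```text
time: 1.1
position: [0.4006, -0.2991, 0.2002]
tcp_rot: [-3.129, -0.278, 0.0]
ft_force: [0.2, 1.0, 0.2]
gripper_width: 0.0001
```

```bash
python3 -c "
from h import *
rel([(475,20,150,-6.4)])"
```

```text
now [ 400.6 -299.1  200.2] yaw 10.17 F [0.2 1.  0.2] t 1.1 w 0.0001
[ 129.6 -300.9   50.2] [-1.000e-02  2.000e-02  1.657e+01]
```

Emit:
{"method": "jog_arm", "body": {"moves": [[18, -42, 7, 0, 0, 2.4], [36, -84, 14, 0, 0, 4.7], [54, -126, 21, 0, 0, 7], [72, -168, 28, 0, 0, 9.4], [90, -210, 35, 0, 0, 11.7], [108, -252, 42, 0, 0, 14], [130, -301, 50, 0, 0, 16.6], [130, -301, 50, 0, 0, 16.6], [130, -301, 50, 0, 0, 16.6]]}}

```text
time: 2.0
position: [0.476, 0.0191, 0.15]
tcp_rot: [3.136, -0.178, -0.001]
ft_force: [0.0, -0.9, 0.3]
gripper_width: -0.0001
```

```bash
python3 -c "
from h import *
rel([(475,20,38,-6.4)])
for n in ['wrist','top']: cv2.imwrite(f'pics/{n}1.png',ctrl.read_camera(n)[:,:,::-1])
"
```

```text
now [476.   19.1 150. ] yaw -6.49 F [ 0.  -0.9  0.3] t 2.0 w -0.0001
[ -1.1  -0.8 112. ] [ 0.01  0.03 -0.09]
```

View pics/wrist1.png

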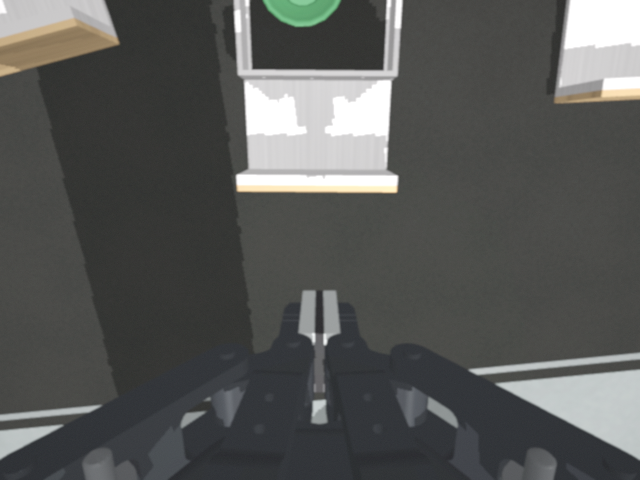

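The wrist view shows lip A's edge level at rows 170–192, spanning columns 237–397. It is centred on the shut fingers at column 319, and the path is clear. Lower, then push.

Emit:
{"method": "jog_arm", "body": {"moves": [[0, 0, 40, 0, 0, 0], [0, 0, 80, 0, 0, 0], [0, 0, 112, 0, 0, 0], [0, 0, 112, 0, 0, 0], [8, 0, 112, 0, 0, 0], [16, 0, 112, 0, 0, 0], [24, 0, 112, 0, 0, 0], [29, 0, 112, 0, 0, 0], [34, 0, 112, 0, 0, 0], [38, 0, 112, 0, 0, 0]]}}

```text
time: 3.1
position: [0.514, 0.0146, 0.0386]
tcp_rot: [-3.136, 0.18, -0.0]
ft_force: [-2.5, -0.5, 0.9]
gripper_width: 0.0001
```

Emit:
{"method": "jog_arm", "body": {"moves": [[4, 0, 0, 0, 0, 0], [8, 0, 0, 0, 0, 0], [12, 0, 0, 0, 0, 0], [16, 0, 0, 0, 0, 0], [20, 0, 0, 0, 0, 0], [24, 0, 0, 0, 0, 0], [28, 0, 0, 0, 0, 0], [32, 0, 0, 0, 0, 0], [36, 0, 0, 0, 0, 0], [36, 0, 0, 0, 0, 0]]}}

```text
time: 4.1
position: [0.5502, 0.0104, 0.0383]
tcp_rot: [-3.136, 0.181, -0.002]
ft_force: [0.3, 0.1, -0.3]
gripper_width: -0.0001
```

```bash
python3 -c "
from h import *
rel([])
for n in ['wrist','top']: cv2.imwrite(f'pics/{n}2.png',ctrl.read_camera(n)[:,:,::-1])
"
```

```text
now [550.2  10.4  38.3] yaw -6.59 F [ 0.3  0.1 -0.3] t 4.1 w -0.0001
```

View pics/wrist2.png

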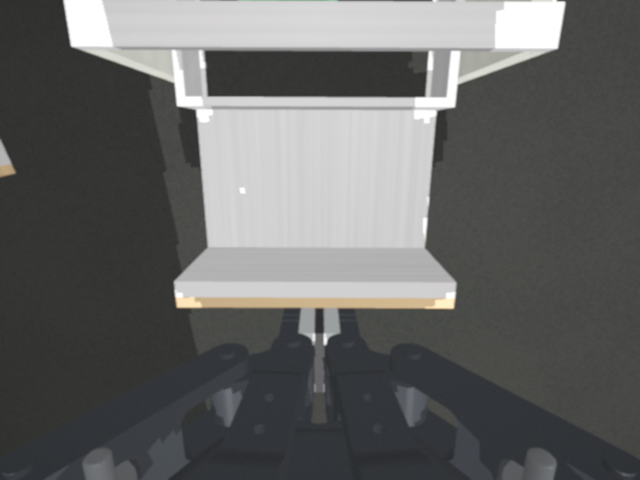

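Emit:
{"method": "jog_arm", "body": {"moves": [[3, 0, 0, 0, 0, 0], [6, 0, 0, 0, 0, 0], [8, 0, 0, 0, 0, 0], [10, 0, 0, 0, 0, 0]]}}

```text
time: 4.6
position: [0.5593, 0.0093, 0.0383]
tcp_rot: [3.136, -0.181, -0.0]
ft_force: [-2.1, 0.0, 0.6]
gripper_width: -0.0002
```

Emit:
{"method": "jog_arm", "body": {"moves": [[2, 0, 0, 0, 0, 0], [4, 0, 0, 0, 0, 0]]}}

```text
time: 4.8
position: [0.5614, 0.009, 0.0381]
tcp_rot: [-3.136, 0.181, 0.006]
ft_force: [-17.8, 3.2, 12.5]
gripper_width: -0.0002
```

Force rose to 18 N at x ≈ 561, where I expected the home stop. Holding briefly, then backing off.

Emit:
{"method": "jog_arm", "body": {"moves": [[0, 0, 0, 0, 0, 0], [0, 0, 0, 0, 0, 0], [-10, 0, 0, 0, 0, 0], [-30, 0, 0, 0, 0, 0], [-40, 0, 0, 0, 0, 0], [-40, 0, -40, 0, 0, 0], [-40, 0, -80, 0, 0, 0], [-40, 0, -112, 0, 0, 0], [-40, 0, -112, 0, 0, 0]]}}

```text
time: 5.7
position: [0.5262, 0.0134, 0.1545]
tcp_rot: [-3.136, 0.18, -0.012]
ft_force: [1.0, 1.5, 0.6]
gripper_width: -0.0001
```

```bash
python3 -c "
from h import *
rel([(648,195,150,6.6),(580,188,150,6.6)])
for n in ['wrist','top']: cv2.imwrite(f'pics/{n}3.png',ctrl.read_camera(n)[:,:,::-1])
im=cv2.imread('pics/top3.png')
cv2.imwrite('pics/topz3.png',cv2.resize(im[135:295,205:365],(600,600),interpolation=cv2.INTER_CUBIC))
"
```

```text
now [526.2  13.4 154.5] yaw -6.59 F [1.  1.5 0.6] t 5.7 w -0.0001
[ 100.2 -194.4    5.4] [ 1.000e-02 -4.200e-01 -1.319e+01]
[  33.4 -179.6    4.9] [ 1.000e-02 -4.200e-01 -1.319e+01]
```

View pics/wrist3.png

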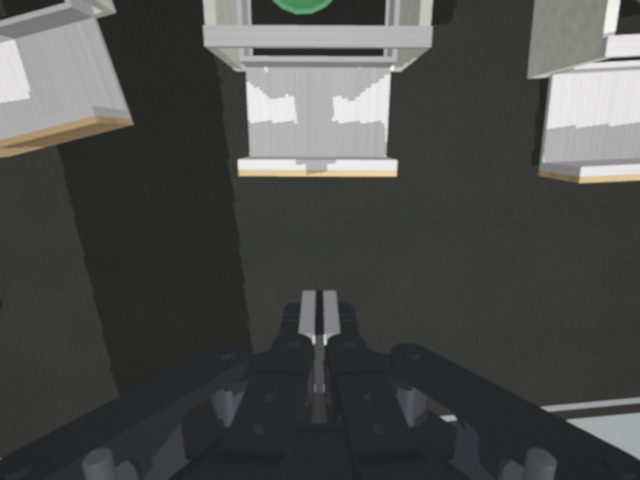

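View pics/topz3.png

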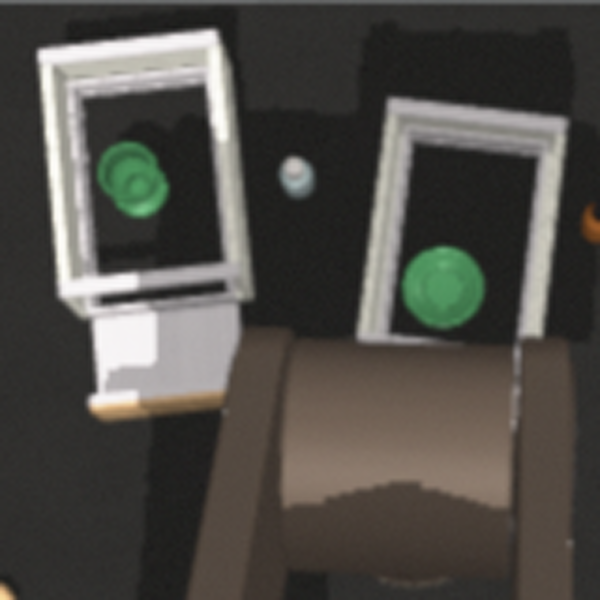

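Tray A is home: its cross wall lies right under the front bar, and only shadow differs elsewhere. Next, in front of lip B.

Emit:
{"method": "jog_arm", "body": {"moves": [[7, -36, 2, 0, 0, -2.6], [14, -72, 4, 0, 0, -5.3], [21, -108, 5, 0, 0, -8], [28, -144, 5, 0, 0, -10.6], [33, -180, 5, 0, 0, -13.2], [33, -180, 5, 0, 0, -13.2], [33, -180, 5, 0, 0, -13.2]]}}

```text
time: 6.5
position: [0.5761, 0.1889, 0.1437]
tcp_rot: [3.136, 0.183, -0.003]
ft_force: [0.1, 0.1, 0.3]
gripper_width: 0.0003
```

Run:
```python
from h import *
s=ctrl.sense()
im=ctrl.read_camera('wrist');cv2.imwrite('pics/wrist4.png',im[:,:,::-1])
rel([(649.4,193.1,150,6.6)])
i=ctrl.camera_info('wrist')
T=np.eye(4);T[:3,:3]=Ro.from_rotvec(s["tcp_rot"]).as_matrix();T[:3,3]=s["position"]
M=np.linalg.inv(T@i["mount"])
y=np.radians(6.6);ex=np.array([np.cos(y),np.sin(y)]);ey=np.array([-np.sin(y),np.cos(y)]);c=np.array([.7736,.2076])
for x in(-.155,-.145):
  for w in(.05,-.05):
    P=np.append(c+ex*x+ey*w,[.058,1]);q=M@P;print(x,w,(i["cx"]+i["fx"]*q[0]/q[2]).round(),(i["cy"]+i["fy"]*q[1]/q[2]).round())
```

```text
now [576.  188.1 144. ] yaw 6.62 F [ 0.2  0.4 -0. ] t 6.55 w -0.0004
[73.5  3.5 -6.2] [0.03 0.13 0.02]
-0.155 0.05 241.0 181.0
-0.155 -0.05 406.0 181.0
-0.145 0.05 240.0 165.0
-0.145 -0.05 407.0 165.0
```

View pics/wrist4.png

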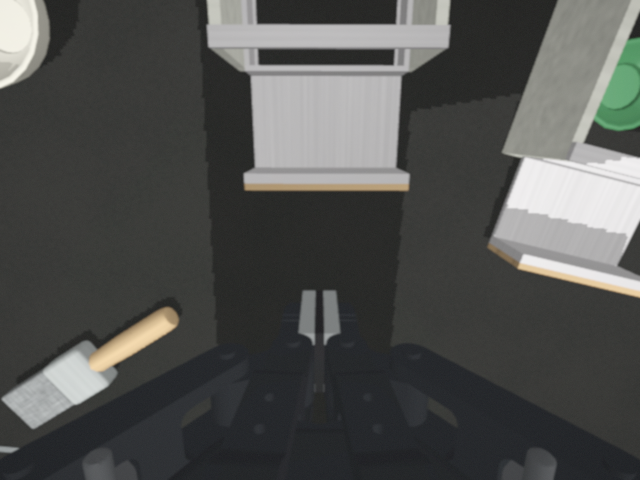

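Lip B shows at columns 245–408, rows 169–190, about 3 mm nearer than predicted and centred within 3 mm of it. Moving over the bare floor behind it, then descending.

Emit:
{"method": "jog_arm", "body": {"moves": [[36, 2, 0, 0, 0, 0], [72, 4, 0, 0, 0, 0], [72, 4, 0, 0, 0, 0], [72, 4, 0, 0, 0, 0]]}}

```text
time: 6.95
position: [0.6487, 0.1913, 0.1444]
tcp_rot: [3.136, 0.178, -0.002]
ft_force: [-0.8, 0.2, 0.1]
gripper_width: 0.0002
```

```bash
python3 -c "
from h import *
rel([(648,192,32,6.6)])
cv2.imwrite('pics/scene5.png',ctrl.read_camera('scene')[:,:,::-1])
cv2.imwrite('pics/wrist5.png',ctrl.read_camera('wrist')[:,:,::-1])
"
```

```text
now [648.7 191.3 144.4] yaw 6.5 F [-0.8  0.2  0.1] t 6.95 w 0.0002
[ -0.4  -0.8 112.4] [ 0.02  0.09 -0.1 ]
```

View pics/scene5.png

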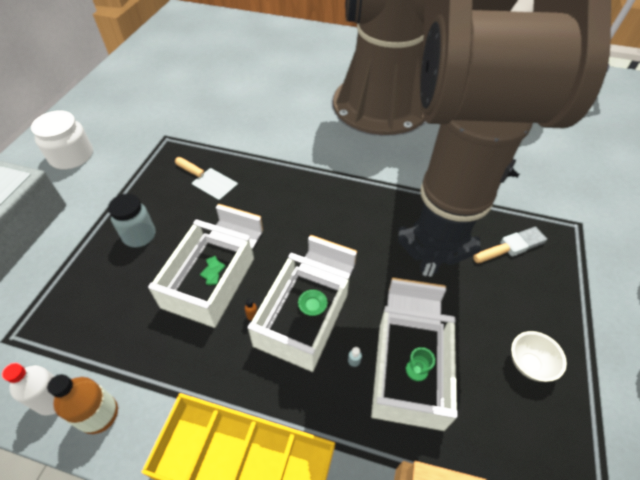

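View pics/wrist5.png

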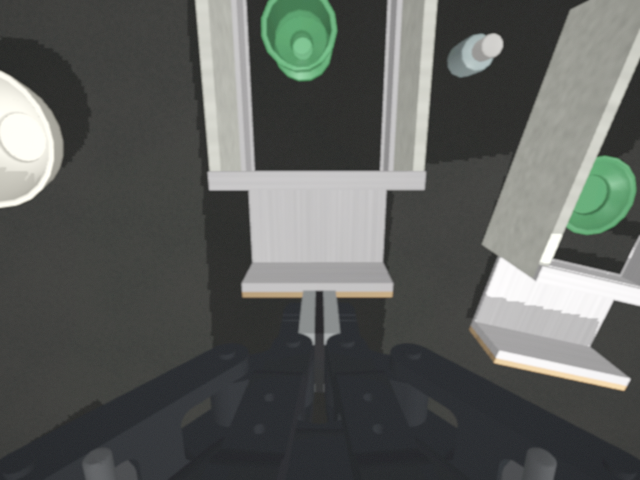

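By the calibration the inner lip edge (row ≈283) lies 22 mm in front of the TCP's vertical, so the fingers have about 11 mm of clearance. The front bar (rows 170–190) is well behind. Descending.

Emit:
{"method": "jog_arm", "body": {"moves": [[0, 0, 30, 0, 0, 0], [0, 0, 60, 0, 0, 0], [0, 0, 85, 0, 0, 0], [0, 0, 100, 0, 0, 0], [0, 0, 108, 0, 0, 0], [0, 0, 112, 0, 0, 0], [0, 0, 112, 0, 0, 0]]}}

```text
time: 7.75
position: [0.6491, 0.1928, 0.0337]
tcp_rot: [-3.136, -0.181, -0.001]
ft_force: [-0.4, -0.3, -0.1]
gripper_width: -0.0
```

Emit:
{"method": "jog_arm", "body": {"moves": [[-2, 0, 0, 0, 0, 0], [-4, 0, 0, 0, 0, 0], [-6, 0, 0, 0, 0, 0], [-8, 0, 0, 0, 0, 0], [-9, 0, 0, 0, 0, 0], [-10, 0, 0, 0, 0, 0], [-11, 0, 0, 0, 0, 0], [-12, 0, 0, 0, 0, 0]]}}

```text
time: 8.55
position: [0.637, 0.1914, 0.0333]
tcp_rot: [3.136, 0.181, 0.0]
ft_force: [-0.4, -0.4, 0.1]
gripper_width: 0.0005
```

Emit:
{"method": "jog_arm", "body": {"moves": [[-1, 0, 0, 0, 0, 0], [-2, 0, 0, 0, 0, 0], [-3, 0, 0, 0, 0, 0], [-4, 0, 0, 0, 0, 0], [-5, 0, 0, 0, 0, 0], [-6, 0, 0, 0, 0, 0], [-7, 0, 0, 0, 0, 0], [-8, 0, 0, 0, 0, 0]]}}

```text
time: 9.35
position: [0.629, 0.1905, 0.0333]
tcp_rot: [-3.136, -0.181, -0.0]
ft_force: [1.6, 0.4, -1.1]
gripper_width: 0.0003
```

Emit:
{"method": "jog_arm", "body": {"moves": [[-1, 0, 0, 0, 0, 0], [-2.5, 0, 0, 0, 0, 0], [-4, 0, 0, 0, 0, 0], [-6, 0, 0, 0, 0, 0], [-8, 0, 0, 0, 0, 0], [-10, 0, 0, 0, 0, 0], [-12, 0, 0, 0, 0, 0], [-14, 0, 0, 0, 0, 0], [-16, 0, 0, 0, 0, 0], [-18, 0, 0, 0, 0, 0]]}}

```text
time: 10.35
position: [0.611, 0.1884, 0.0333]
tcp_rot: [-3.136, -0.181, -0.0]
ft_force: [2.5, -0.2, 0.1]
gripper_width: 0.0002
```

Emit:
{"method": "jog_arm", "body": {"moves": [[-2.5, 0, 0, 0, 0, 0], [-5, 0, 0, 0, 0, 0], [-7.5, 0, 0, 0, 0, 0], [-10, 0, 0, 0, 0, 0], [-12.5, 0, 0, 0, 0, 0], [-15, 0, 0, 0, 0, 0], [-17.5, 0, 0, 0, 0, 0], [-20, 0, 0, 0, 0, 0], [-22.5, 0, 0, 0, 0, 0], [-25, 0, 0, 0, 0, 0]]}}

```text
time: 11.35
position: [0.5861, 0.1856, 0.0333]
tcp_rot: [-3.136, -0.181, -0.0]
ft_force: [1.6, 1.0, -1.2]
gripper_width: 0.0
```

Emit:
{"method": "jog_arm", "body": {"moves": [[-2.5, 0, 0, 0, 0, 0], [-5, 0, 0, 0, 0, 0], [-7.5, 0, 0, 0, 0, 0], [-10, 0, 0, 0, 0, 0], [-12.5, 0, 0, 0, 0, 0], [-15, 0, 0, 0, 0, 0], [-17.5, 0, 0, 0, 0, 0], [-20, 0, 0, 0, 0, 0], [-22, 0, 0, 0, 0, 0], [-24, 0, 0, 0, 0, 0]]}}

```text
time: 12.35
position: [0.5623, 0.1828, 0.0333]
tcp_rot: [-3.136, -0.181, 0.0]
ft_force: [1.4, 0.7, -0.8]
gripper_width: -0.0001
```

```bash
python3 -c "
from h import *
rel([])
cv2.imwrite('pics/scene6.png',ctrl.read_camera('scene')[:,:,::-1])
"
```

```text
now [562.3 182.8  33.3] yaw 6.61 F [ 1.4  0.7 -0.8] t 12.35 w -0.0001
```

View pics/scene6.png

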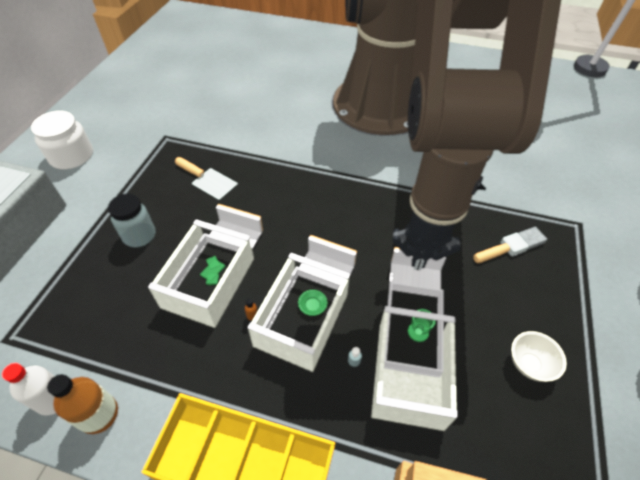

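The scene view shows tray B about 70 mm out and the goblet upright at (421,325). The others haven't moved. Carrying on.

Emit:
{"method": "jog_arm", "body": {"moves": [[-2, 0, 0, 0, 0, 0], [-4, 0, 0, 0, 0, 0], [-6, 0, 0, 0, 0, 0], [-8, 0, 0, 0, 0, 0], [-10, 0, 0, 0, 0, 0], [-12, 0, 0, 0, 0, 0], [-14, 0, 0, 0, 0, 0], [-16, 0, 0, 0, 0, 0], [-18, 0, 0, 0, 0, 0], [-20, 0, 0, 0, 0, 0]]}}

```text
time: 13.4
position: [0.5425, 0.1804, 0.0333]
tcp_rot: [3.136, 0.181, 0.0]
ft_force: [1.8, 0.1, -0.0]
gripper_width: -0.0001
```

Emit:
{"method": "jog_arm", "body": {"moves": [[-1.5, 0, 0, 0, 0, 0], [-3, 0, 0, 0, 0, 0], [-4, 0, 0, 0, 0, 0], [-5, 0, 0, 0, 0, 0], [-6, 0, 0, 0, 0, 0], [-7, 0, 0, 0, 0, 0]]}}

```text
time: 14.0
position: [0.5357, 0.1796, 0.0333]
tcp_rot: [-3.136, -0.181, -0.0]
ft_force: [1.7, -0.2, 0.9]
gripper_width: 0.0001
```

Emit:
{"method": "jog_arm", "body": {"moves": [[-1, 0, 0, 0, 0, 0], [-2, 0, 0, 0, 0, 0], [-3, 0, 0, 0, 0, 0]]}}

```text
time: 14.3
position: [0.5326, 0.1793, 0.0333]
tcp_rot: [-3.136, -0.181, -0.0]
ft_force: [2.1, -0.2, -0.7]
gripper_width: 0.0001
```

Emit:
{"method": "jog_arm", "body": {"moves": [[-1, 0, 0, 0, 0, 0], [-2, 0, 0, 0, 0, 0], [-3, 0, 0, 0, 0, 0]]}}

```text
time: 14.6
position: [0.531, 0.1792, 0.0334]
tcp_rot: [-3.136, -0.181, -0.004]
ft_force: [11.0, -0.9, -8.5]
gripper_width: -0.0001
```

Emit:
{"method": "jog_arm", "body": {"moves": [[-1, 0, 0, 0, 0, 0], [-2, 0, 0, 0, 0, 0]]}}

```text
time: 14.8
position: [0.531, 0.1793, 0.0336]
tcp_rot: [-3.135, -0.181, -0.009]
ft_force: [21.1, -1.0, -15.3]
gripper_width: -0.0002
```

The stop is reached: x = 531 as predicted, and the force is rising. Easing off the lip and lifting away.

Emit:
{"method": "jog_arm", "body": {"moves": [[2, 0, 0, 0, 0, 0], [5, 0, 0, 0, 0, 0], [9, 0, 0, 0, 0, 0], [15, 0, 0, 0, 0, 0], [15, 0, 0, 0, 0, 0], [15, 0, -20, 0, 0, 0], [15, 0, -50, 0, 0, 0], [15, 0, -90, 0, 0, 0], [15, 0, -130, 0, 0, 0], [15, 0, -130, 0, 0, 0]]}}

```text
time: 15.8
position: [0.5452, 0.1812, 0.1683]
tcp_rot: [-3.135, -0.181, -0.011]
ft_force: [1.3, 0.4, -0.5]
gripper_width: 0.0001
```

Emit:
{"method": "jog_arm", "body": {"moves": [[-30, 0, -20, 0, 0, 0], [-65, 0, -40, 0, 0, 0], [-65, 0, -60, 0, 0, 0], [-65, 0, -60, 0, 0, 0], [-65, 0, -60, 0, 0, 0], [-65, 0, -60, 0, 0, 0], [-65, 0, -60, 0, 0, 0]]}}

```text
time: 16.5
position: [0.4779, 0.1729, 0.2224]
tcp_rot: [3.136, 0.181, -0.002]
ft_force: [-0.4, 0.4, 0.8]
gripper_width: 0.0003
```

```bash
python3 -c "
from h import *
rel([])
cv2.imwrite('pics/scene7.png',ctrl.read_camera('scene')[:,:,::-1])
cv2.imwrite('pics/wrist7.png',ctrl.read_camera('wrist')[:,:,::-1])
cv2.imwrite('pics/top7.png',ctrl.read_camera('top')[:,:,::-1])
"
```

```text
now [477.9 172.9 222.4] yaw 6.6 F [-0.4  0.4  0.8] t 16.5 w 0.0003
```

View pics/scene7.png

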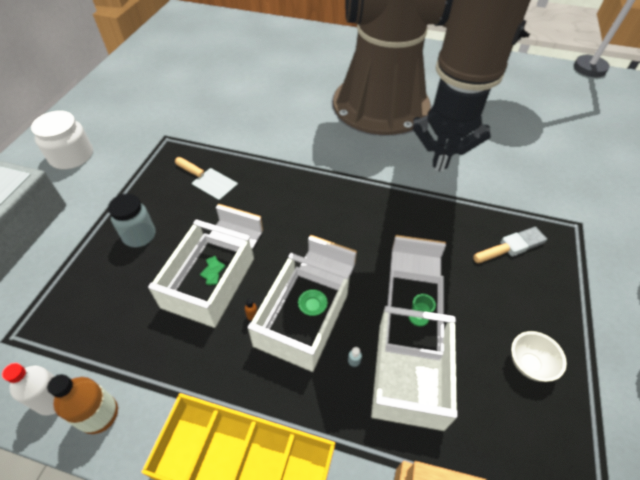

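View pics/wrist7.png

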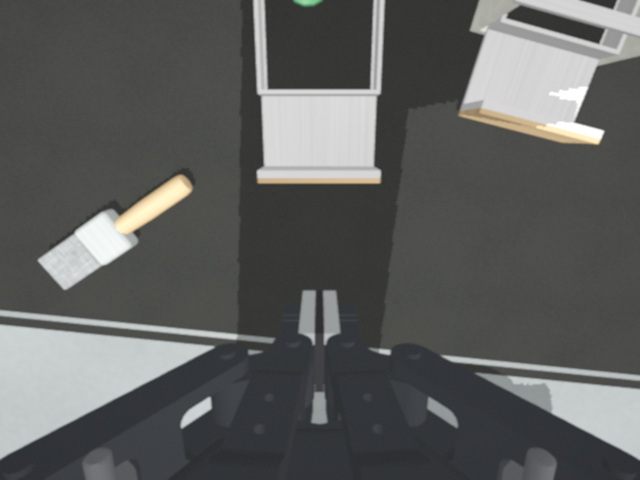

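View pics/top7.png

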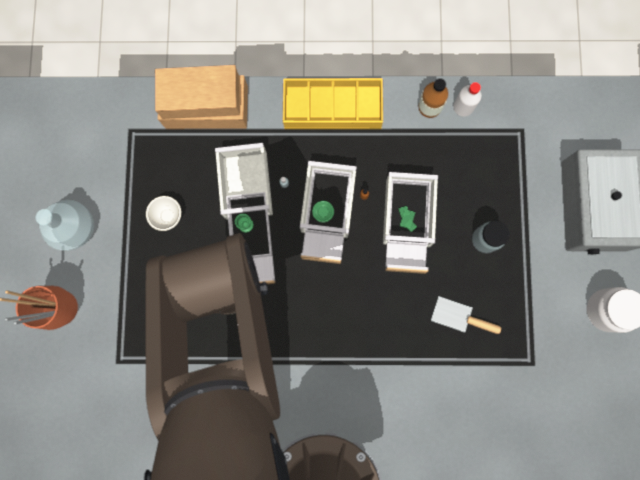

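```bash
python3 -c "
from h import *
for l in [((393,237),(445,242)),((309,238),(355,249))]:
  print((sum(ray('scene',p,.058) for p in l)/2*1000).round(0))
print('expect B front', 773.6-265*.993,207.6-265*.116,' A', 726.5-155*.994,-9.5+155*.112)
"
```

```text
[516. 177.  58.]
[577.   9.  58.]
expect B front 510.45500000000004 176.85999999999999  A 572.4300000000001 7.859999999999999
```

```bash
python3 -c "
from bench import ctrl
print(ctrl.sign_off())"
```

```text
the job is handed in; nothing more can be done
None
```

I finished the changeover and handed the job in at about 16.7 s. No verdict is reported back.

- **Tray A:** I pushed it about 55 mm with the shut fingers on the front of its lip, until it met the home stop. The force reached about 18 N, and the fingers stopped where the case position puts the stop.
- **Tray B:** I lowered the shut fingers behind its lip without pinching it. I drew it out at 10–25 mm/s with about 2 N until it met its stop, where the force reached about 21 N. By the arm's position it travelled about 110 mm. I then eased off the lip and lifted the arm clear.

**Last checks:** the final pictures show the goblet upright in its drawn-out tray, tray C shut, and the vials, jar, bowl and spatula where they were. The brush is hidden by the arm in the last top view, but the scene view shows it in place. The force reading is near zero.

**One disagreement:** measured in the scene camera, the lips of A and B both sit about 5 mm in +x of where I expected. At face value that would leave each tray about 5 mm past or short of where it should be, still inside the 8 mm limit. The shift is the same for both, and both trays had met their stops, so I put it down to how I picked the corners and the camera calibration.

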